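# Sweep the ring bands off the sorting board into the catch tray

### The arm

A 6-joint arm with a two-finger parallel gripper is mounted at the origin on the work surface. World frame = base frame: x ahead of the robot, y to its left, z up, the work surface at z = 0. Lengths are in m, angles in rad, forces in N, time in s.
With the tool pointing down it reaches from about 0.375 to 0.9 m from the base axis. Payload 3.1 kg.
Tool frame: the origin (TCP) lies between the finger pads; the fingertips stand robot.tip_extent ahead of it and the grasp point (between the pads) lies 3 mm ahead of it (robot.tip_extent is the distance from the TCP to the fingertips, in m); z points along the fingers, x is the direction in which the jaws open and shut, and the axes are right-handed (so a half turn about z gives the same grasp; the last joint's range is limited). The gripper opens to 87 mm and grips with 3 to 60 N. Pads are 19 mm wide; open, the fingers measure 117 mm over their backs; the gripper's body (75 mm by 190 mm) begins 51 mm behind the grasp point.
Start: joints at [-1.321, 0.527, 1.433, -0, 1.181, -0.178], TCP at [0.259, -0.569, 0.22] pointing down, gripper open.
Joint ranges: [-3.08, 3.08], [-0.75, 2.2], [0.22, 2.44], [-1.43, 4.57], [0, 2.65], [-2.85, 2.85]. Speed limits (rad/s): [2.79, 2.79, 3.14, 3.14, 3.14, 3.14].

### API

Orientations are given as a unit quaternion [x, y, z, w].
In Python, from rig import robot, cams gives the robot as it stands.
- The arm moves only by the tool carry_out, never from a script. Its argument "steps" is a list of rows, each a list of 3 entries, a list of its own where there are three numbers: the shift along the world's x, y, z in cm, then the turn about the world's z in degrees, then the closure, from 0 (fully open) to 1 (shut). In form: [[[dx, dy, dz], spin, fingers], ...]. A call has 1 to 10 rows; each row shifts and turns the pose as measured when the row begins; what a row does not reach is not made up. A row lasts 1/10 s, in which the tool goes at most 50 mm and 8.59 degrees, less where a joint would pass 70% of its speed; a pose out of reach is approached as far as the arm can. A call with a gripper value outside its range is refused whole. The fingers move at their own pace and stop on an object; "squeeze" is the grip in N (left out, the last holds). Time passes only in rows, so rows that do not move let the fingers close. It gives the time, the measured TCP pose, the force and the opening at its end, in the units of the state.
- robot.get_obs(): the state, without advancing time (a new reading comes with each control period).
- cams.camera(name): name is "scene" or "top" or "wrist"; returns a dict with "pixels" (420x560x3 uint8, red, green, blue), "fx", "fy", "cx", "cy" (pixels), "eye" and "rotation" of the camera in the world. Camera axes: x right, y up, looking along -z (the intrinsics and any distortion apply to the point x, -y, -z); pixel columns grow to the right and rows downward; lengths in m; the calibration is good to about 2 mm. A picture is of the moment at which its call begins. There is no depth.
- robot.hand_in(): hands the job in, once; it reports no verdict.
The state is a dict: "time": time; "q": joint angles; "joint_velocities": joint speeds; "joint_torque": joint torques, N m; "position": TCP position; "tool_rot": TCP orientation; "ft_force": force on the tool from outside, world axes, zero at the start; "moment": the same for the moment, N m; "grip_width": finger opening in m.
Only numpy, scipy, OpenCV 4.12 (cv2) and the standard library are available. Lean on these libraries where they do the work, as an engineer would, in place of code of your own. Each camera call takes 0.05 s, during which the arm holds its last target. There are 200 camera calls.

### The job

Sweep the three ring bands along the board and over its edge into the dark steel catch tray, pushing them gently along the wood with the closed fingers; do not squeeze them between the fingers or pick them up. Leave the square slug, the file, the burnisher and everything else on the bench where they are.

Things in the scene. Friction and masses are not known exactly. Their poses are not given: they have to be found in the camera images.
- band_a_mid (a point): A plain silver-grey ring band lying flat on the board, 30 mm outside and 24 mm inside diameter, 10 mm high, 18 to 38 g. This point is its centre, half-way up (45 mm above the bench while it lies on the board).
- band_b_mid (a point): A plain silver-grey ring band lying flat on the board, 30 mm outside and 24 mm inside diameter, 10 mm high, 18 to 38 g. This point is its centre, half-way up (45 mm above the bench while it lies on the board).
- band_c_mid (a point): A plain silver-grey ring band lying flat on the board, 30 mm outside and 24 mm inside diameter, 10 mm high, 18 to 38 g. This point is its centre, half-way up (45 mm above the bench while it lies on the board).
- board: Fixed dark wooden sorting board, 280 mm along its x axis (away from the robot), 260 mm along its y axis, 40 mm thick: its flat top is 40 mm above the bench. Origin at the centre of its underside, at bench height; it stands turned up to 0.2 rad. On it the bands and the square slug lie in four rows 55 mm apart, each row running along the board's y axis and holding one piece anywhere in its middle 140 mm; a row has nothing else in it.
- tray: Fixed dark steel catch tray, open on top, 250 mm along its x axis, 100 mm along its y axis, 30 mm high, walls and floor 4 mm. It stands against one of the board's two y ends (either the +y or the -y end, 1 mm gap), parallel to it, its rim 10 mm below the board's top, so that what is pushed over that edge of the board drops in. Origin at the centre of its underside, at bench height, 181 mm from the board's origin along the board's y axis.
- bur_block: Fixed dark wooden block with upright burs, 220 mm by 70 mm, 70 mm high with the burs, at the board's other y end. Origin at the centre of its underside. Not part of the job.
- slug: Square silver-grey slug, 26 by 26 by 12 mm, lying among the bands in one of the rows; origin at the centre of its underside. It stays.
- file: File with a wooden handle, 195 mm long and 15 mm wide, 16 mm high, lying along the board's far (+x) edge; its own x axis runs along its length, roughly along the board's y axis. Origin at mid-length, underside. It stays.
- burnisher: Burnisher with a dark wooden handle, 173 mm long and 15 mm wide, 16 mm high, lying along the board's near (-x) edge; its own x axis runs along its length. Origin 97 mm from the handle's end, underside. It stays.
- jar: Amber glass jar, 60 mm wide, 65 mm high, on the bench to the left. Origin at the centre of its underside. It stays.
- mug: White mug, 76 mm wide, 85 mm high, on the bench to the right. Origin at the centre of its underside. It stays.
- hammer: Small hammer, 220 mm long, lying on the bench to the right. Origin on its underside. It stays.

How it is judged:
By the outcome, as a careful person would: the job done as asked, in the order asked, and still so for the second after the job is handed in, with the robot touching nothing.
It also fails if it takes over 58 s, if anything falls off the work surface, if the arm or the gripper's body presses on something with over 40 N, if the wrist force passes 120 N, or if a joint passes its speed limit or range.

## Working session

There is one attempt and no reset: what is moved stays moved. The work goes in short steps, Python scripts to look and compute and a tool call to move; the robot and the scene stay as the last step left them, time stands still between calls to the robot, and variables do not carry over. Pictures are saved under pics/ and viewed, about 8 in all and at most 12, crops included, and the job is handed in when it is done.

Besides the shell and the picture viewer there is one more tool, called after "Call:" by a JSON object that holds its "method" and its "body", one argument or row to a line. carry_out: Moves the arm, as the interface text tells. Its arguments: {"type":"object","properties":{"steps":{"type":"array"},"squeeze":{"type":"number"}},"required":["steps"]}

```bash
mkdir -p pics; cat > h.py <<'E'
import numpy as np, cv2
from rig import robot, cams
def cam(n,f):
    c=cams.camera(n); cv2.imwrite(f,c["pixels"][:,:,::-1].copy()); 
    np.savez(''+n+'.npz',**{k:v for k,v in c.items() if v is not None and not isinstance(v,(str,))}); return c
def px2w(n,u,v,z):
    c=np.load(''+n+'.npz',allow_pickle=True)
    d=np.array([(u-c['cx'])/c['fx'],-(v-c['cy'])/c['fy'],-1.]); d=c['rotation']@d
    e=c['eye']; return e+d*(z-e[2])/d[2]
E
python3 - <<'E'
from h import *
c=cam('top','pics/top1.png'); print({k:v for k,v in c.items() if k!='pixels'})
o=robot.get_obs();print(o, robot.tip_extent)
E
```

```text
{'fx': 467.6591526448966, 'fy': 467.6591526448966, 'cx': 272.3718895697439, 'cy': 214.43636054228125, 'eye': array([ 0.38511516, -0.00171863,  1.25504983]), 'rotation': array([-0.03648272,  0.04191013,  0.7067726 , -0.70525531])}
{'time': 0.05, 'q': array([-1.32150753e+00,  5.28423367e-01,  1.43387595e+00, -9.31556459e-06,
        1.18139174e+00, -1.78500524e-01]), 'joint_velocities': array([-0.00052723, -0.00175955, -0.00048463, -0.00107094,  0.00053064,
        0.00030344]), 'joint_torque': array([ 7.41096119e-04, -4.41368544e+01, -1.77341276e+01,  6.36018184e-02,
        5.34016709e-02, -4.43898921e-05]), 'position': array([ 0.25913105, -0.56795729,  0.21930631]), 'tool_rot': array([ 8.41089182e-01, -5.40895449e-01, -7.70623272e-04, -7.12029001e-04]), 'ft_force': array([-0.20416768,  0.52358292, -0.19842472]), 'moment': array([-0.05409502,  0.04292801, -0.02629169]), 'grip_width': 0.0868507811994572} 0.022
```

View pics/top1.png

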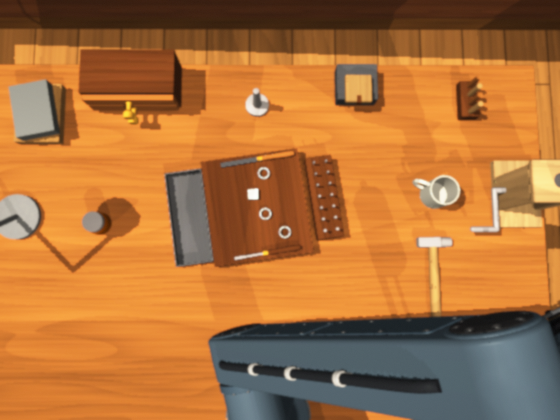

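The top view shows the tray at the board's left (+y) end, around (190,217). The bands are near (264,173), (265,214) and (285,232), the slug is near (253,194), and the bur block is on the right. Next I'll enlarge the board.

```bash
sed -i "s/d=c\['rotation'\]@d/d=Rotation.from_quat(c['rotation']).apply(d)/; 1a from scipy.spatial.transform import Rotation" h.py
python3 - <<'E'
from h import *
im=cv2.imread('pics/top1.png')[140:280,155:355]
cv2.imwrite('pics/crop1.png',cv2.resize(im,None,fx=4,fy=4,interpolation=cv2.INTER_CUBIC))
E
```

```text
(no output)
```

View pics/crop1.png

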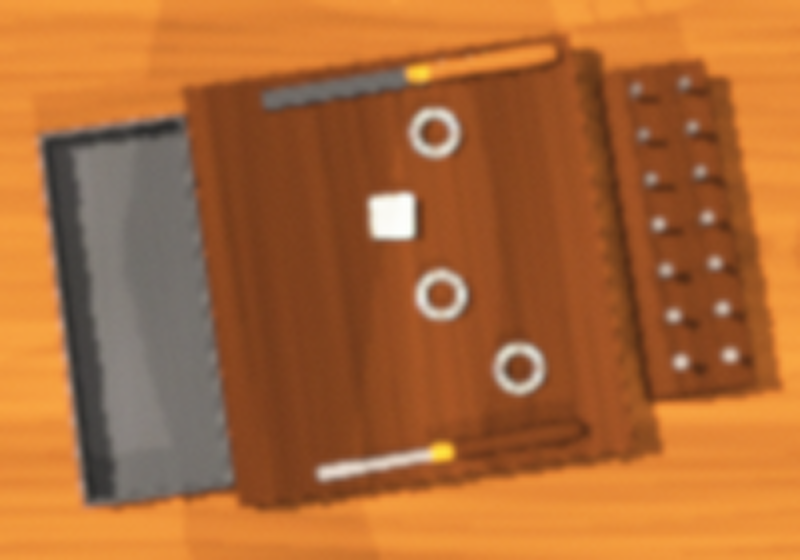

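The enlarged crop puts the bands at (434,132), (441,295) and (519,368), and the slug at (393,216). The board's tray-side edge runs from (187,88) to (243,503). The file runs from (262,100) to (558,50), and the burnisher from (318,474) to (588,430).

```bash
cat > m.py <<'E'
from h import *
P={'A':(434,132,.05),'B':(441,295,.05),'C':(519,368,.05),'slug':(393,216,.052),'edge_far':(187,88,.04),'edge_near':(243,503,.04),'file1':(262,100,.05),'file2':(558,50,.05),'bn1':(318,474,.05),'bn2':(588,430,.05),'trayNL':(88,503,.03),'trayFL':(42,138,.03)}
W={k:px2w('top',155+(x+.5)/4-.5,140+(y+.5)/4-.5,z) for k,(x,y,z) in P.items()}
for k,w in W.items(): print(k,w.round(4))
e=W['edge_far']-W['edge_near']; print('edge len',np.linalg.norm(e))
f=W['file1']-W['file2']; print('file dir',np.arctan2(-f[0],f[1]))
yaw=np.arctan2(-e[1]*-1,e[0]); print('yaw',yaw)
mid=(W['edge_far']+W['edge_near'])/2
ex=np.array([np.cos(yaw),np.sin(yaw)]);ey=np.array([-ex[1],ex[0]])
O=mid[:2]-.13*ey; print('O',O,'ex',ex,'ey',ey)
for k,w in W.items(): print(k,'board frame',((w[:2]-O)@ex).round(4),((w[:2]-O)@ey).round(4))
o=robot.get_obs(); R=Rotation.from_quat(o['tool_rot']).as_matrix();print('toolx',R[:,0])
E
python3 m.py
```

```text
A [0.6295 0.0128 0.05  ]
B [0.5221 0.0083 0.05  ]
C [ 0.4746 -0.042   0.05  ]
slug [0.5736 0.0394 0.052 ]
edge_far [0.6613 0.1762 0.04  ]
edge_near [0.3884 0.1362 0.04  ]
file1 [0.651  0.1255 0.05  ]
file2 [ 0.6843 -0.0689  0.05  ]
bn1 [0.4068 0.0872 0.05  ]
bn2 [ 0.4345 -0.0862  0.05  ]
trayNL [0.3887 0.238  0.03  ]
trayFL [0.6298 0.2733 0.03  ]
edge len 0.2757700583779158
file dir 0.16987977551461034
yaw 0.14543980027528225
O [0.54369742 0.02755195] ex [0.98944226 0.1449276 ] ey [-0.1449276   0.98944226]
A board frame 0.0828 -0.0271
B board frame -0.0241 -0.0159
C board frame -0.0785 -0.0588
slug board frame 0.0314 0.0074
edge_far board frame 0.1379 0.13
edge_near board frame -0.1379 0.13
file1 board frame 0.1203 0.0814
file2 board frame 0.1251 -0.1158
bn1 board frame -0.1268 0.0789
bn2 board frame -0.1245 -0.0968
trayNL board frame -0.1228 0.2307
trayFL board frame 0.1208 0.2307
toolx [ 0.41486304 -0.90988152 -0.00206659]
```

Call:
{"method": "carry_out", "body": {
  "steps": [
    [[1.9,4.0,0],6.5,1],
    [[1.9,4.0,0],6.5,1],
    [[1.9,4.0,0],6.5,1],
    [[1.9,4.0,0],6.5,1],
    [[1.9,4.0,0],6.5,1],
    [[1.9,4.0,0],6.5,1],
    [[1.9,4.0,0],6.5,1],
    [[1.9,4.0,0],6.5,1],
    [[1.9,4.0,0],6.5,1],
    [[1.9,4.0,0],6.5,1]
  ],
  "squeeze": 5
}}

```text
time: 1.05
position: [0.4486, -0.1568, 0.214]
tool_rot: [1.0, 0.012, -0.003, -0.002]
ft_force: [0.2, -0.5, 0.1]
grip_width: 0.0147
```

Call:
{"method": "carry_out", "body": {
  "steps": [
    [[1.1,2.4,0],2.4,1],
    [[1.1,2.4,0],2.4,1],
    [[1.0,2.2,-2],2.3,1],
    [[0,0,-3],0,1],
    [[0,0,-3],0,1],
    [[0,0,0],0,1]
  ]
}}

```text
time: 1.65
position: [0.4823, -0.0761, 0.1313]
tool_rot: [0.996, 0.084, -0.003, -0.002]
ft_force: [0.1, 0.1, 0.9]
grip_width: 0.0007
```

```bash
python3 - <<'E'
from h import *
c=cam('wrist','pics/w1.png'); o=robot.get_obs(); R=Rotation.from_quat(o['tool_rot']).as_matrix()
print(o['position'],R[:,0],R[:,2],o['grip_width'],c['eye'])
E
```

```text
[ 0.48352879 -0.07661934  0.13285122] [ 0.98606304  0.16634799 -0.00283382] [-0.00337274  0.00295736 -0.99998994] 0.0008266099686117072 [ 0.47058762 -0.00207436  0.29652436]
```

View pics/w1.png

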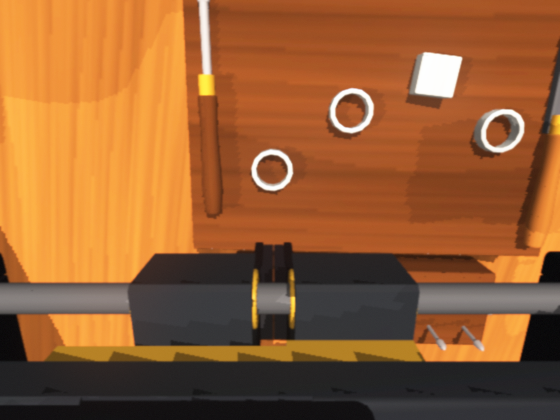

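The wrist view shows C at (272,170), B at (351,111), A at (499,130) and the slug at (437,76). The closed fingers are at (273,295), in line behind C. I'll use these points to refine the positions.

```bash
python3 - <<'E'
from h import *
W={k:px2w('wrist',u,v,z) for k,(u,v,z) in {'C':(272,170,.05),'B':(351,111,.05),'A':(500,131,.05),'slug':(437,73,.052),'bh':(212,214,.05),'by':(207,85,.05),'edgeL0':(188,10,.04),'edgeL1':(192,240,.04),'fhand':(538,238,.05),'fferr':(556,125,.05)}.items()}
for k,w in W.items(): print(k,w.round(4))
for a,b in (('bh','by'),('edgeL1','edgeL0')):
  d=W[b]-W[a]; print(a,np.degrees(np.arctan2(-d[0],d[1])))
E
```

```text
C [ 0.4753 -0.0431  0.05  ]
B [0.5225 0.0069 0.05  ]
A [0.6287 0.0112 0.05  ]
slug [0.573  0.0403 0.052 ]
bh [ 0.4362 -0.0838  0.05  ]
by [0.4218 0.007  0.05  ]
edgeL0 [0.4017 0.0525 0.04  ]
edgeL1 [ 0.4216 -0.1116  0.04  ]
fhand [ 0.685  -0.0604  0.05  ]
fferr [0.6658 0.0217 0.05  ]
bh 9.011402586001424
edgeL1 6.9046865058981854
```

Call:
{"method": "carry_out", "body": {
  "steps": [
    [[-0.2,-1.0,-1.5],-1,1],
    [[0,0,-2],0,1],
    [[0,0,-2],0,1],
    [[0,0,-1],0,1],
    [[0,0,0],0,1]
  ]
}}

```text
time: 2.2
position: [0.4865, -0.0903, 0.0723]
tool_rot: [0.997, 0.073, 0.004, 0.001]
ft_force: [-0.0, -0.3, 0.3]
grip_width: 0.0004
```

Call:
{"method": "carry_out", "body": {
  "steps": [
    [[-0.4,0.2,-0.5],0,1],
    [[0,0,0],0,1],
    [[0,0,0],0,1]
  ]
}}

```text
time: 2.5
position: [0.4839, -0.0891, 0.0695]
tool_rot: [0.997, 0.073, 0.006, 0.002]
ft_force: [0.3, 0.2, 0.2]
grip_width: 0.0008
```

Call:
{"method": "carry_out", "body": {
  "steps": [
    [[-0.2,0,-0.5],0,1],
    [[0,0,0],0,1],
    [[-0.1,0.6,0],0,1],
    [[-0.1,0.6,0],0,1],
    [[-0.1,0.8,0],0,1],
    [[-0.1,0.8,0],0,1],
    [[-0.1,0.8,0],0,1],
    [[-0.1,0.8,0],0,1]
  ]
}}

```text
time: 3.3
position: [0.4759, -0.0418, 0.0654]
tool_rot: [0.997, 0.073, 0.007, 0.003]
ft_force: [-0.4, -0.1, -0.0]
grip_width: 0.0007
```

Call:
{"method": "carry_out", "body": {
  "steps": [
    [[-0.12,0.8,0],0,1],
    [[-0.12,0.8,0],0,1],
    [[-0.12,0.8,0],0,1],
    [[-0.12,0.8,0],0,1],
    [[-0.12,0.8,0],0,1],
    [[-0.12,0.8,0],0,1],
    [[0,0,0],0,1]
  ]
}}

```text
time: 4.0
position: [0.4673, 0.0122, 0.0654]
tool_rot: [0.997, 0.074, 0.007, 0.003]
ft_force: [-1.0, 0.2, -1.1]
grip_width: 0.0007
```

```bash
python3 - <<'E'
from h import *
c=cam('wrist','pics/w2.png'); o=robot.get_obs(); print(o['position'],o['ft_force'])
E
```

```text
[0.46764882 0.01178118 0.06542648] [-0.17833193  0.07100928 -0.50434658]
```

View pics/w2.png

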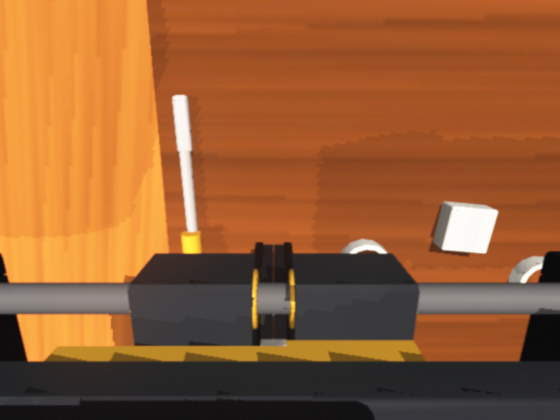

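C isn't ahead of the fingers in this view, although something pale shows under them at about (272,342). I'll check the other cameras.

```bash
python3 - <<'E'
from h import *
c=cam('scene','pics/s1.png'); t=cam('top','pics/top2.png')
def proj(c,p):
    d=Rotation.from_quat(c['rotation']).inv().apply(np.array(p)-c['eye']); return c['cx']+c['fx']*d[0]/-d[2], c['cy']-c['fy']*d[1]/-d[2]
p0=proj(c,[.47,.0,.05]);print(p0)
u,v=map(int,p0); s=c['pixels'][max(0,v-75):v+75,max(0,u-100):u+100,::-1]
s=cv2.resize(s.copy(),None,fx=4,fy=4,interpolation=cv2.INTER_CUBIC); 
cv2.imwrite('pics/s1c.png',s)
E
```

```text
(np.float64(261.5614799498681), np.float64(195.1702737016178))
```

View pics/s1c.png

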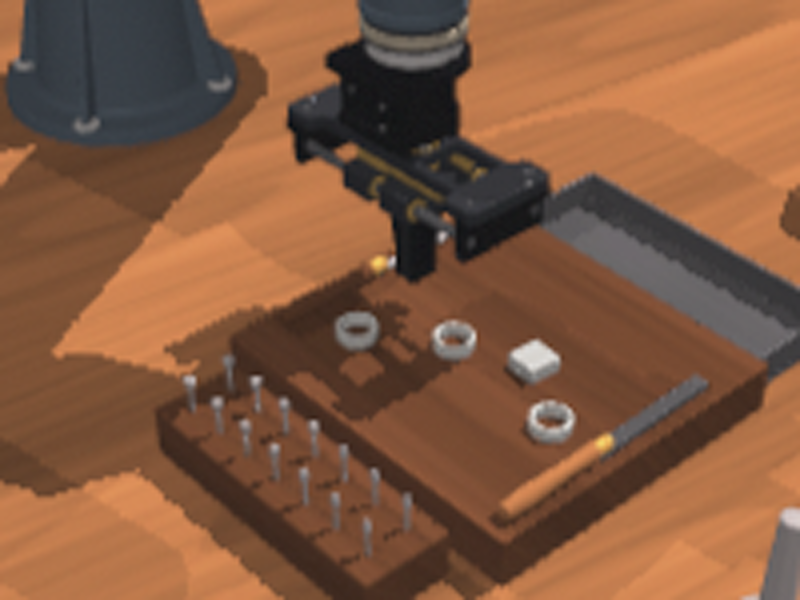

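The scene view shows C still standing behind the fingers at crop (357,328). The finger tip is at about (413,280) and seems to hover, so it passed over C. I'll work out the real tip height.

```bash
python3 - <<'E'
from h import *
c=np.load('scene.npz',allow_pickle=True)
def proj(p):
    d=Rotation.from_quat(c['rotation']).inv().apply(np.array(p)-c['eye']); return np.array([c['cx']+c['fx']*d[0]/-d[2], c['cy']-c['fy']*d[1]/-d[2]])
def crop(p): q=proj(p); return ((q-[161,120])*4).round(0)
for z in (.035,.043,.05,.055,.06,.065,.07): print(z,crop([.4676,.0118,z]))
print('C',crop([.475,-.0425,.045]),'B',crop([.5225,.0075,.045]),'A',crop([.629,.012,.045]))
print('board corner far +y', crop([.6613,.1762,.04]))
for k,(x,y) in {'C':(357,330),'B':(454,341),'A':(551,422)}.items(): print(k,px2w('scene',161+x/4,120+y/4,.045).round(4))
o=robot.get_obs();print(o['position'],o['q'].round(4))
E
```

```text
0.035 [414. 310.]
0.043 [414. 301.]
0.05 [414. 294.]
0.055 [414. 288.]
0.06 [414. 282.]
0.065 [414. 277.]
0.07 [414. 271.]
C [356. 330.] B [452. 340.] A [549. 421.]
board corner far +y [763. 365.]
C [ 0.4754 -0.0419  0.045 ]
B [0.5239 0.0081 0.045 ]
A [0.6308 0.0126 0.045 ]
[0.46810752 0.01105972 0.06543821] [-0.2147  0.5913  1.9622 -0.0029  0.5722 -0.3598]
```

Call:
{"method": "carry_out", "body": {
  "steps": [
    [[0,0,1.5],0,1],
    [[0.4,-2.5,0],0,1],
    [[0.4,-2.5,0],0,1],
    [[0.4,-2.5,0],0,1],
    [[0.2,-2.0,0],0,1],
    [[0,0,-1],0,1],
    [[0,0,0],0,1],
    [[0,0,0],0,1]
  ]
}}

```text
time: 4.95
position: [0.4831, -0.0897, 0.0703]
tool_rot: [0.997, 0.072, 0.008, 0.004]
ft_force: [-0.3, 0.2, -0.4]
grip_width: 0.0007
```

```bash
python3 - <<'E'
from h import *
print(robot.tip_extent)
c=cam('scene','pics/s2.png'); o=robot.get_obs(); print(o['position'],Rotation.from_quat(o['tool_rot']).as_matrix()[:,2],o['ft_force'])
s=c['pixels'][120:250,140:270,::-1]
cv2.imwrite('pics/s2c.png',cv2.resize(s.copy(),None,fx=4.5,fy=4.5,interpolation=cv2.INTER_CUBIC))
def proj(p):
    d=Rotation.from_quat(c['rotation']).inv().apply(np.array(p)-c['eye']); return np.array([c['cx']+c['fx']*d[0]/-d[2], c['cy']-c['fy']*d[1]/-d[2]])
p=o['position']
for dz in (-.03,-.022,-.015,-.01,-.005,0): print(dz,((proj(p+[.015,-.0095,dz])-[140,120])*4.5).round(0))
E
```

```text
0.022
[ 0.48271172 -0.08930029  0.07022253] [ 0.01578253 -0.00578016 -0.99985874] [-0.93250474  0.55951304 -0.10057033]
-0.03 [437. 428.]
-0.022 [436. 418.]
-0.015 [435. 409.]
-0.01 [435. 403.]
-0.005 [435. 396.]
0 [434. 390.]
```

View pics/s2c.png

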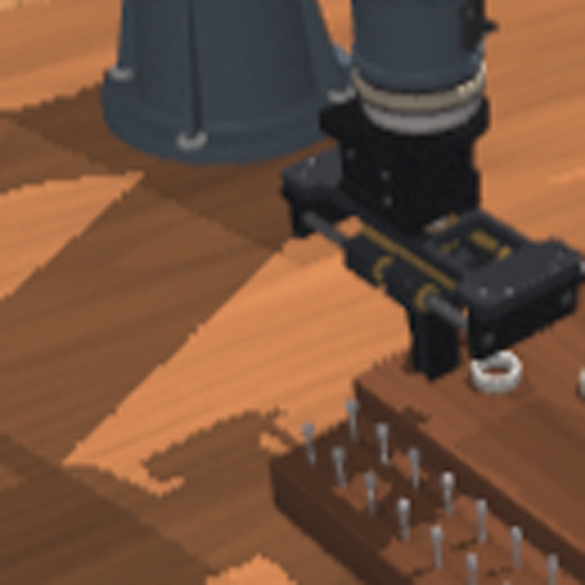

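The near corner of the finger tip shows at (432,380), which is about 8 mm above the reported TCP. That would put the tip near z = 0.078, not 0.048. I'll compare this with the wrist camera's pose.

```bash
python3 - <<'E'
from h import *
w1=np.load('w1.npz') if False else None
c=cam('wrist','pics/w3.png'); o=robot.get_obs(); p=o['position']; R=Rotation.from_quat(o['tool_rot'])
print('eye rel tool',R.inv().apply(c['eye']-p), 'eye',c['eye'],'p',p)
old=np.array([0.47058762,-0.00207436,0.29652436])-[0.48352879,-0.07661934,0.13285122]
print('old eye-p world',old)
print('camera axis now',Rotation.from_quat(c['rotation']).as_matrix()[:,2])
def proj(q):
    d=Rotation.from_quat(c['rotation']).inv().apply(np.array(q)-c['eye']); return np.array([c['cx']+c['fx']*d[0]/-d[2], c['cy']-c['fy']*d[1]/-d[2]]).round(0)
print('B expected',proj([.5225,.0075,.05]),'C',proj([.475,-.0425,.05]),'slug',proj([.573,.040,.052]),'A',proj([.629,.012,.05]))
print('tip', [ (dz,proj(p+[0,0,dz])) for dz in (-.022,0,.02)])
q=o['q'];print(q)
g=cv2.cvtColor(c['pixels'],cv2.COLOR_RGB2GRAY); m=((c['pixels'].min(2)>130)).astype(np.uint8)
n,l,s,ce=cv2.connectedComponentsWithStats(m)
for i in range(1,n):
    if s[i,4]>80: print(s[i],ce[i].round(0))
E
```

```text
eye rel tool [-0.00017366 -0.07553429 -0.16468751] eye [ 0.46905347 -0.01345826  0.2344607 ] p [ 0.48281353 -0.08914528  0.07041933]
old eye-p world [-0.01294117  0.07454498  0.16367314]
camera axis now [-0.05528216  0.27951397  0.95854881]
B expected [378.  80.] C [271. 163.] slug [495.  25.] A [577. 103.]
tip [(-0.022, array([273., 243.])), (0, array([273., 259.])), (0.02, array([274., 277.]))]
[-4.11278362e-01  5.97041134e-01  1.90469658e+00  1.71797542e-03
  6.22726887e-01 -5.58034707e-01]
[170   0  15  34 406] [177.  16.]
[ 456    0   75   59 3552] [493.  28.]
[ 347   49   61   63 1443] [378.  80.]
[539  79  21  50 689] [551. 104.]
[ 244  136   55   56 1133] [271. 165.]
[   0  294  128   11 1192] [ 62. 299.]
[259 294  31  10 270] [274. 299.]
[ 419  294  141   12 1544] [489. 299.]
[448 333  13  14 121] [454. 339.]
[498 332  14  14 116] [504. 339.]
```

View pics/w3.png

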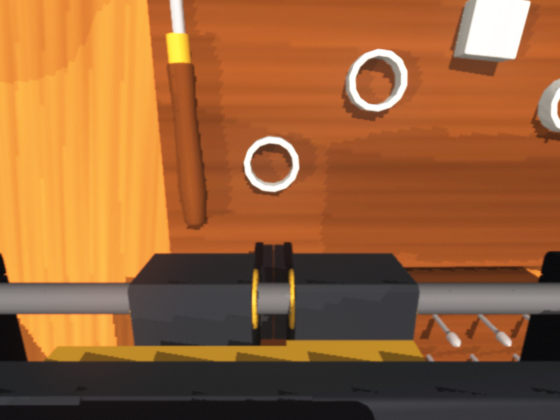

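The wrist pose agrees with the scene, so the fingers are simply shorter than stated. I'll go down in small steps and watch the force to find the board.

Call:
{"method": "carry_out", "body": {
  "steps": [
    [[0,0,-0.6],0,1],
    [[0,0,-0.6],0,1],
    [[0,0,-0.3],0,1],
    [[0,0,0],0,1],
    [[0,0,0],0,1]
  ]
}}

```text
time: 5.55
position: [0.4821, -0.0866, 0.054]
tool_rot: [0.997, 0.074, 0.007, 0.003]
ft_force: [0.1, -0.2, -0.1]
grip_width: 0.0007
```

Call:
{"method": "carry_out", "body": {
  "steps": [
    [[0,0,-0.4],0,1],
    [[0,0,-0.3],0,1],
    [[0,0,0],0,1]
  ]
}}

```text
time: 5.85
position: [0.4824, -0.0867, 0.0466]
tool_rot: [0.997, 0.074, 0.007, 0.003]
ft_force: [0.6, -0.5, 0.4]
grip_width: 0.0004
```

Call:
{"method": "carry_out", "body": {
  "steps": [
    [[0,0,-0.3],0,1],
    [[0,0,-0.2],0,1],
    [[0,0,0],0,1]
  ]
}}

```text
time: 6.15
position: [0.4825, -0.0869, 0.0412]
tool_rot: [0.997, 0.074, 0.008, 0.003]
ft_force: [-0.2, 0.3, 0.7]
grip_width: 0.0006
```

```bash
python3 - <<'E'
from h import *
c=cam('scene','pics/s4.png'); o=robot.get_obs(); p=o['position'];print(p,o['ft_force'])
def proj(p):
    d=Rotation.from_quat(c['rotation']).inv().apply(np.array(p)-c['eye']); return np.array([c['cx']+c['fx']*d[0]/-d[2], c['cy']-c['fy']*d[1]/-d[2]])
s=c['pixels'][165:225,200:290,::-1]
cv2.imwrite('pics/s4c.png',cv2.resize(s.copy(),None,fx=8,fy=8,interpolation=cv2.INTER_CUBIC))
for z in (.04,.045,.05,.055,.06): print(z,((proj([p[0]+.013,p[1]-.0115,z])-[200,165])*8).round(0))
E
```

```text
[ 0.48246314 -0.0868383   0.04126674] [-0.91775949 -0.38242505 -0.62143556]
0.04 [294. 398.]
0.045 [293. 387.]
0.05 [293. 376.]
0.055 [292. 364.]
0.06 [291. 353.]
```

View pics/s4c.png

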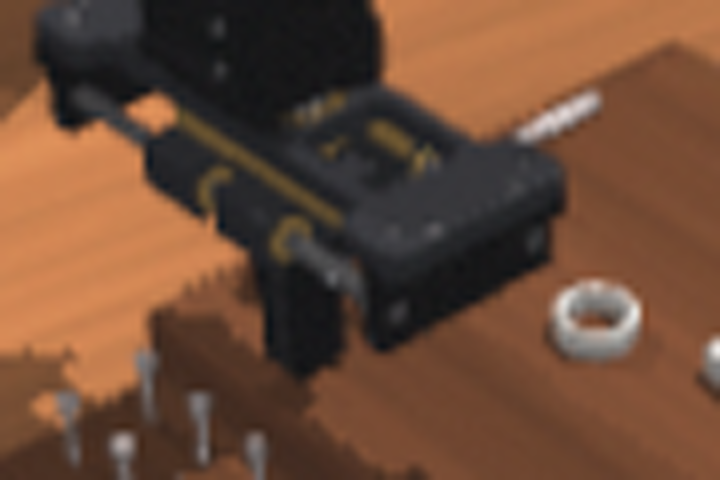

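The finger's lower corner is at (302,380), so the tip is at about z = 0.048. The ring visible at (597,320) is B, because the gripper hides C. I'll check how much room the gripper body has, then go down a few more mm.

```bash
python3 - <<'E'
from h import *
c=np.load('scene.npz'); p=np.array([.4825,-.0868,.0412])
def proj(p):
    d=Rotation.from_quat(c['rotation']).inv().apply(np.array(p)-c['eye']); return np.array([c['cx']+c['fx']*d[0]/-d[2], c['cy']-c['fy']*d[1]/-d[2]])
ex=np.array([.989,.148,0]);ey=np.array([-.148,.989,0])
for lx in (.06,.08,.095):
  for ly in (-.0375,-.02):
    print(lx,ly,[tuple(((proj(p*[1,1,0]+lx*ex+ly*ey+[0,0,z])-[200,165])*8).round(0)) for z in (.07,.085,.1,.115)])
E
```

```text
0.06 -0.0375 [(np.float64(327.0), np.float64(430.0)), (np.float64(325.0), np.float64(395.0)), (np.float64(323.0), np.float64(359.0)), (np.float64(322.0), np.float64(323.0))]
0.06 -0.02 [(np.float64(368.0), np.float64(407.0)), (np.float64(367.0), np.float64(372.0)), (np.float64(365.0), np.float64(336.0)), (np.float64(364.0), np.float64(300.0))]
0.08 -0.0375 [(np.float64(367.0), np.float64(460.0)), (np.float64(365.0), np.float64(425.0)), (np.float64(364.0), np.float64(389.0)), (np.float64(362.0), np.float64(352.0))]
0.08 -0.02 [(np.float64(408.0), np.float64(436.0)), (np.float64(407.0), np.float64(401.0)), (np.float64(406.0), np.float64(365.0)), (np.float64(405.0), np.float64(329.0))]
0.095 -0.0375 [(np.float64(397.0), np.float64(483.0)), (np.float64(396.0), np.float64(447.0)), (np.float64(394.0), np.float64(411.0)), (np.float64(393.0), np.float64(374.0))]
0.095 -0.02 [(np.float64(438.0), np.float64(459.0)), (np.float64(437.0), np.float64(423.0)), (np.float64(436.0), np.float64(387.0)), (np.float64(436.0), np.float64(351.0))]
```

Call:
{"method": "carry_out", "body": {
  "steps": [
    [[0,0,-0.2],0,1],
    [[0,0,0],0,1]
  ]
}}

```text
time: 6.4
position: [0.4826, -0.0869, 0.0392]
tool_rot: [0.997, 0.074, 0.008, 0.003]
ft_force: [-0.3, 0.4, -0.2]
grip_width: 0.0008
```

Call:
{"method": "carry_out", "body": {
  "steps": [
    [[0,0,-0.2],0,1],
    [[0,0,-0.1],0,1]
  ]
}}

```text
time: 6.6
position: [0.4828, -0.087, 0.0381]
tool_rot: [0.997, 0.074, 0.008, 0.004]
ft_force: [-2.5, 0.2, 14.7]
grip_width: 0.0007
```

Call:
{"method": "carry_out", "body": {
  "steps": [
    [[0,0,-0.2],0,1],
    [[0,0,0],0,1]
  ]
}}

```text
time: 6.8
position: [0.4831, -0.0871, 0.0389]
tool_rot: [0.997, 0.075, 0.009, 0.004]
ft_force: [-0.3, 0.0, 0.3]
grip_width: 0.0008
```

Contact came at a reading of about 0.0385, so the tip is roughly at the reported TCP. I'll raise 4 mm and push C.

Call:
{"method": "carry_out", "body": {
  "steps": [
    [[-0.1,0,0.4],0,1],
    [[0,0,0],0,1],
    [[-0.1,0.6,0],0,1],
    [[-0.1,0.6,0],0,1],
    [[-0.1,0.7,0],0,1],
    [[-0.1,0.7,0],0,1],
    [[-0.1,0.7,0],0,1],
    [[0,0,0],0,1]
  ]
}}

```text
time: 7.6
position: [0.4761, -0.0507, 0.0426]
tool_rot: [0.997, 0.075, 0.009, 0.004]
ft_force: [-0.5, -0.2, 1.2]
grip_width: 0.0006
```

```bash
cat >> h.py <<'E'
def look(f):
    "wrist view: bright blobs -> world at ring top height, and board-frame coordinates"
    c=cam('wrist',f); p=robot.get_obs()['position']; ex=np.array([.989,.148]);ey=np.array([-.148,.989]);O=np.array([.5467,.028])
    print('p',p.round(4),'board',((p[:2]-O)@ex).round(4),((p[:2]-O)@ey).round(4))
    m=(c['pixels'][:255].min(2)>115).astype(np.uint8); n,l,s,ce=cv2.connectedComponentsWithStats(m)
    for i in range(1,n):
        if s[i,4]>150:
            x,y,w,h=s[i,:4]; q=px2w('wrist',x+w/2,y+h/2,.05)[:2]; print(s[i],q.round(4),'board',((q-O)@ex).round(4),((q-O)@ey).round(4))
E
python3 -c "
from h import *; look('pics/w4.png')"
```

```text
p [ 0.4763 -0.0511  0.0426] board -0.0814 -0.0678
[ 152    0   28  119 1707] [0.4167 0.0373] board -0.1272 0.0285
[ 475   79   85   67 4399] [0.5728 0.0393] board 0.0274 0.0073
[ 360  133   65   65 1691] [0.5231 0.0077] board -0.0263 -0.0166
[ 242  185   62   63 1622] [ 0.4719 -0.025 ] board -0.0818 -0.0414
```

C is moving straight, with the fingers lined up behind it. I'll keep pushing.

Call:
{"method": "carry_out", "body": {
  "steps": [
    [[-0.12,0.8,0],0,1],
    [[-0.12,0.8,0],0,1],
    [[-0.12,0.8,0],0,1],
    [[-0.12,0.8,0],0,1],
    [[-0.12,0.8,0],0,1],
    [[-0.12,0.8,0],0,1],
    [[-0.12,0.8,0],0,1],
    [[-0.12,0.8,0],0,1],
    [[-0.12,0.8,0],0,1],
    [[0,0,0],0,1]
  ]
}}

```text
time: 8.65
position: [0.4644, 0.0275, 0.0426]
tool_rot: [0.997, 0.075, 0.009, 0.004]
ft_force: [-0.6, -0.2, -0.1]
grip_width: 0.0005
```

```bash
python3 -c "
from h import *; look('pics/w5.png')"
```

```text
p [0.4646 0.0271 0.0426] board -0.0813 0.0112
[ 163  128   27  126 1889] [0.4134 0.059 ] board -0.1272 0.0504
[ 242  185   62   63 1644] [0.4602 0.0532] board -0.0818 0.0377
[462 241  61  14 551] [0.5719 0.0527] board 0.0286 0.0207
```

Call:
{"method": "carry_out", "body": {
  "steps": [
    [[-0.12,0.8,0],0,1],
    [[-0.12,0.8,0],0,1],
    [[-0.12,0.8,0],0,1],
    [[-0.12,0.8,0],0,1],
    [[-0.12,0.8,0],0,1],
    [[-0.12,0.8,0],0,1],
    [[-0.12,0.8,0],0,1],
    [[-0.12,0.8,0],0,1],
    [[-0.12,0.8,0],0,1],
    [[0,0,0],0,1]
  ]
}}

```text
time: 9.7
position: [0.453, 0.1052, 0.0426]
tool_rot: [0.997, 0.074, 0.009, 0.004]
ft_force: [-0.2, 0.8, 0.1]
grip_width: 0.0002
```

Call:
{"method": "carry_out", "body": {
  "steps": [
    [[-0.1,0.6,0],0,1],
    [[-0.1,0.6,0],0,1],
    [[-0.1,0.6,0],0,1],
    [[-0.1,0.6,0],0,1],
    [[-0.1,0.6,0],0,1],
    [[-0.1,0.6,0],0,1],
    [[0,0,0],0,1],
    [[0,0,0],0,1],
    [[0,0,0],0,1]
  ]
}}

```text
time: 10.6
position: [0.4465, 0.1444, 0.0426]
tool_rot: [0.997, 0.074, 0.009, 0.004]
ft_force: [0.0, 1.3, -0.3]
grip_width: 0.0005
```

```bash
python3 -c "
from h import *; look('pics/w6.png')"
```

```text
p [0.4466 0.1444 0.0426] board -0.0818 0.1299
[178  47  17 194 912] [0.3986 0.1985] board -0.1213 0.1906
[ 186   47  374    8 2003] [0.4733 0.2491] board -0.0399 0.2295
[  198    89   362   132 28613] [0.4863 0.2066] board -0.0333 0.1856
[ 198  236  346    5 1037] [0.4922 0.1658] board -0.0335 0.1443
```

View pics/w6.png

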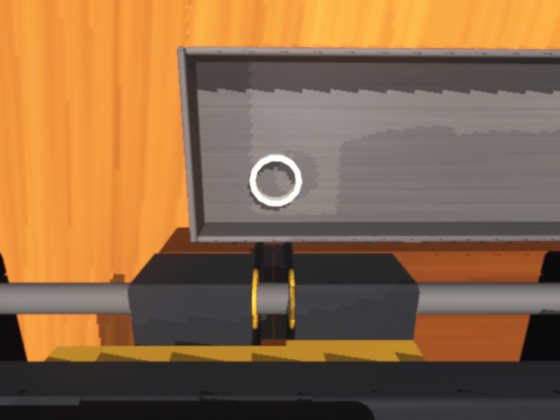

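The wrist view shows C lying flat in the tray at (275,180). Next is B: lift, go back and come down behind it.

Call:
{"method": "carry_out", "body": {
  "steps": [
    [[0,0,2],0,1],
    [[0,0,1.5],0,1],
    [[1.4,-3,0],0,1],
    [[1.4,-3,0],0,1],
    [[1.4,-3,0],0,1],
    [[1.4,-3,0],0,1],
    [[1.4,-3,0],0,1],
    [[1.2,-2.5,0],0,1],
    [[0,0,0],0,1]
  ]
}}

```text
time: 11.55
position: [0.5309, -0.0398, 0.0793]
tool_rot: [0.997, 0.074, 0.01, 0.005]
ft_force: [-0.1, -0.2, 0.8]
grip_width: 0.0005
```

Call:
{"method": "carry_out", "body": {
  "steps": [
    [[-0.1,0,-1.5],0,1],
    [[0,0,-1.2],0,1],
    [[0,0,-0.4],0,1],
    [[0,0,0],0,1]
  ]
}}

```text
time: 11.95
position: [0.5279, -0.0394, 0.0468]
tool_rot: [0.997, 0.073, 0.009, 0.005]
ft_force: [-0.4, 0.5, -0.1]
grip_width: 0.0003
```

Call:
{"method": "carry_out", "body": {
  "steps": [
    [[0.1,0,-0.4],0,1],
    [[0,0,0],0,1]
  ]
}}

```text
time: 12.15
position: [0.5285, -0.0382, 0.0427]
tool_rot: [0.997, 0.074, 0.008, 0.004]
ft_force: [0.3, -0.1, 1.2]
grip_width: 0.0008
```

```bash
python3 -c "
from h import *; look('pics/w7.png')"
```

```text
p [ 0.5285 -0.0382  0.0429] board -0.0278 -0.0628
[  22    0   42  130 2133] [0.4183 0.0401] board -0.1252 0.0309
[ 363   90   74   66 3957] [0.5742 0.0393] board 0.0289 0.0071
[ 244  143   65   65 1597] [0.523  0.0076] board -0.0265 -0.0167
[ 464  166   66   63 1853] [0.6294 0.0124] board 0.0795 -0.0277
```

Call:
{"method": "carry_out", "body": {
  "steps": [
    [[0.0,0.6,0],0,1],
    [[-0.1,0.6,0],0,1],
    [[-0.1,0.8,0],0,1],
    [[-0.12,0.8,0],0,1],
    [[-0.12,0.8,0],0,1],
    [[-0.12,0.8,0],0,1],
    [[-0.12,0.8,0],0,1],
    [[-0.12,0.8,0],0,1],
    [[-0.12,0.8,0],0,1],
    [[0,0,0],0,1]
  ]
}}

```text
time: 13.2
position: [0.5186, 0.0371, 0.0441]
tool_rot: [0.997, 0.075, 0.009, 0.005]
ft_force: [0.1, -0.3, -1.1]
grip_width: 0.0006
```

```bash
python3 -c "
from h import *; look('pics/w8.png')"
```

```text
p [0.5189 0.0366 0.0441] board -0.0262 0.0126
[  61    0  499    7 2291] [0.516  0.1555] board -0.0115 0.1307
[  45  131   40  124 2048] [0.4156 0.0596] board -0.1249 0.0507
[542 181  18  74 632] [0.651  0.0814] board 0.1111 0.0374
[ 242  184   62   63 1659] [0.5145 0.0628] board -0.0267 0.0392
[356 243  55  12 448] [0.5724 0.0533] board 0.0292 0.0212
```

Call:
{"method": "carry_out", "body": {
  "steps": [
    [[-0.12,0.8,-0.1],0,1],
    [[-0.12,0.8,0],0,1],
    [[-0.12,0.8,0],0,1],
    [[-0.12,0.8,0],0,1],
    [[-0.12,0.8,0],0,1],
    [[-0.12,0.8,0],0,1],
    [[-0.12,0.8,0],0,1],
    [[-0.12,0.8,0],0,1],
    [[-0.12,0.8,0],0,1],
    [[0,0,0],0,1]
  ]
}}

```text
time: 14.25
position: [0.5073, 0.1146, 0.043]
tool_rot: [0.997, 0.074, 0.01, 0.005]
ft_force: [-0.3, -1.1, -0.0]
grip_width: -0.0
```

Call:
{"method": "carry_out", "body": {
  "steps": [
    [[-0.1,0.6,0],0,1],
    [[-0.1,0.6,0],0,1],
    [[-0.1,0.6,0],0,1],
    [[-0.1,0.6,0],0,1],
    [[-0.1,0.6,0],0,1],
    [[-0.1,0.6,0],0,1],
    [[0,0,0],0,1],
    [[0,0,0],0,1],
    [[0,0,0],0,1]
  ]
}}

```text
time: 15.15
position: [0.5008, 0.1539, 0.043]
tool_rot: [0.997, 0.074, 0.01, 0.005]
ft_force: [-0.4, 0.1, 0.6]
grip_width: 0.0009
```

```bash
python3 -c "
from h import *; look('pics/w9.png')"
```

```text
p [0.5009 0.1538 0.043 ] board -0.0267 0.1312
[  61   50   35  194 1037] [0.4049 0.1995] board -0.1148 0.1906
[  69   50  491    9 3029] [0.5033 0.2535] board -0.0095 0.2294
[   99    91   420   133 50915] [0.5089 0.2101] board -0.0105 0.1857
[531 115  29 127 439] [0.6221 0.2169] board 0.1025 0.1756
[  98  238  430    7 1871] [0.5183 0.1694] board -0.0071 0.1441
```

View pics/w9.png

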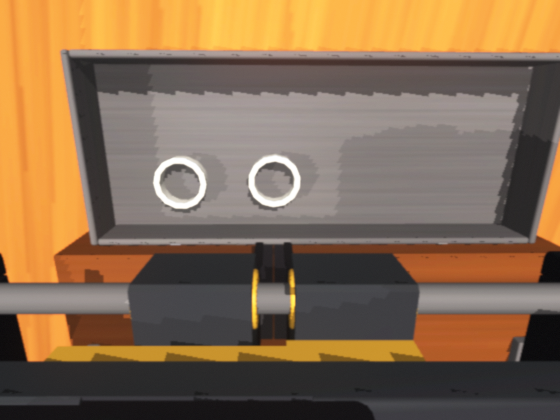

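C is at (180,183) and B at (274,181), both in the tray. A is next.

Call:
{"method": "carry_out", "body": {
  "steps": [
    [[0,0,2],0,1],
    [[0,0,1.5],0,1],
    [[2.2,-3.1,0],0,1],
    [[2.2,-3.1,0],0,1],
    [[2.2,-3.1,0],0,1],
    [[2.2,-3.1,0],0,1],
    [[2.2,-3.1,0],0,1],
    [[2.0,-2.5,0],0,1],
    [[0,0,0],0,1]
  ]
}}

```text
time: 16.1
position: [0.6337, -0.0361, 0.0797]
tool_rot: [0.997, 0.074, 0.009, 0.006]
ft_force: [-0.9, 0.5, 0.2]
grip_width: 0.0002
```

```bash
python3 -c "
from h import *; look('pics/w10.png')"
```

```text
p [ 0.6315 -0.0343  0.0792] board 0.0746 -0.0741
[ 340    0   26  139 2767] [0.6618 0.0648] board 0.1193 0.0194
[ 157   65   52   57 2663] [0.574  0.0393] board 0.0287 0.0072
[ 519  120   41   88 2062] [0.7799 0.0314] board 0.2311 -0.0312
[ 252  133   54   53 1057] [0.6304 0.0119] board 0.0804 -0.0283
```

Call:
{"method": "carry_out", "body": {
  "steps": [
    [[0.6,0,-1.5],0,1],
    [[0,0,-1.2],0,1],
    [[0,0,-0.4],0,1],
    [[0,0,0],0,1],
    [[0,0,0],0,1]
  ]
}}

```text
time: 16.65
position: [0.6327, -0.03, 0.0432]
tool_rot: [0.997, 0.076, 0.003, 0.003]
ft_force: [-0.4, 0.3, 1.0]
grip_width: 0.0003
```

Call:
{"method": "carry_out", "body": {
  "steps": [
    [[0.4,0,0],0,1],
    [[0,0,0],0,1]
  ]
}}

```text
time: 16.85
position: [0.6368, -0.0292, 0.0435]
tool_rot: [0.997, 0.076, 0.003, 0.003]
ft_force: [0.1, -0.2, 0.1]
grip_width: 0.0003
```

```bash
python3 -c "
from h import *; look('pics/w11.png')"
```

```text
p [ 0.6363 -0.0291  0.0435] board 0.0802 -0.0697
[ 347    0   33  151 3687] [0.6615 0.0656] board 0.1192 0.0202
[ 125   72   65   68 3803] [0.5743 0.0392] board 0.0289 0.007
[ 241  153   64   63 1514] [0.6302 0.0119] board 0.0802 -0.0282
```

Aligned with A, so I'll push.

Call:
{"method": "carry_out", "body": {
  "steps": [
    [[-0.1,0.6,-0.05],0,1],
    [[-0.1,0.6,0],0,1],
    [[-0.12,0.8,0],0,1],
    [[-0.12,0.8,0],0,1],
    [[-0.12,0.8,0],0,1],
    [[-0.12,0.8,0],0,1],
    [[-0.12,0.8,0],0,1],
    [[-0.12,0.8,0],0,1],
    [[-0.12,0.8,0],0,1],
    [[0,0,0],0,1]
  ]
}}

```text
time: 17.9
position: [0.625, 0.0461, 0.0441]
tool_rot: [0.997, 0.077, 0.004, 0.003]
ft_force: [-0.0, 0.0, -0.1]
grip_width: 0.0004
```

```bash
python3 -c "
from h import *; look('pics/w12.png')"
```

```text
p [0.6252 0.0456 0.0441] board 0.0802 0.0058
[ 341  116   29  136 2157] [0.6571 0.0933] board 0.1188 0.0482
[ 241  183   62   62 1590] [0.6202 0.0725] board 0.0793 0.0331
[ 145  231   57   24 1131] [0.574 0.05 ] board 0.0303 0.0177
```

Call:
{"method": "carry_out", "body": {
  "steps": [
    [[-0.13,0.8,-0.1],0,1],
    [[-0.12,0.8,0],0,1],
    [[-0.12,0.8,0],0,1],
    [[-0.12,0.8,0],0,1],
    [[-0.12,0.8,0],0,1],
    [[-0.12,0.8,0],0,1],
    [[-0.12,0.8,0],0,1],
    [[-0.12,0.8,0],0,1],
    [[-0.12,0.8,0],0,1],
    [[0,0,0],0,1]
  ]
}}

```text
time: 18.95
position: [0.6135, 0.1236, 0.043]
tool_rot: [0.997, 0.077, 0.004, 0.004]
ft_force: [0.8, 0.2, -0.6]
grip_width: 0.0003
```

Call:
{"method": "carry_out", "body": {
  "steps": [
    [[-0.1,0.6,0],0,1],
    [[-0.1,0.6,0],0,1],
    [[-0.1,0.6,0],0,1],
    [[-0.1,0.6,0],0,1],
    [[-0.1,0.6,0],0,1],
    [[-0.1,0.6,0],0,1],
    [[-0.1,0.6,0],0,1],
    [[0,0,0],0,1],
    [[0,0,0],0,1]
  ]
}}

```text
time: 19.85
position: [0.6058, 0.1693, 0.043]
tool_rot: [0.997, 0.077, 0.004, 0.004]
ft_force: [-0.3, -0.2, -0.1]
grip_width: 0.0003
```

Call:
{"method": "carry_out", "body": {
  "steps": [
    [[0,0,3],0,1],
    [[0,0,4],0,1],
    [[0,-1,4],0,1],
    [[-2,-4,3],0,1],
    [[-2,-4,2],0,1],
    [[-2,-4,0],0,1],
    [[-2,-4,0],0,1],
    [[-2,-4,0],0,1],
    [[-2,-4,0],0,1],
    [[-2,-4,0],0,1]
  ]
}}

```text
time: 20.85
position: [0.4646, -0.1252, 0.2075]
tool_rot: [0.997, 0.081, 0.008, 0.007]
ft_force: [0.6, -1.1, -0.3]
grip_width: 0.0004
```

Call:
{"method": "carry_out", "body": {
  "steps": [
    [[-1,-4,0],0,1],
    [[-1,-4,0],0,1],
    [[-1,-4,0],0,1],
    [[-1,-4,0],0,1],
    [[0,0,0],0,1],
    [[0,0,0],0,1]
  ]
}}

```text
time: 21.45
position: [0.418, -0.2983, 0.2088]
tool_rot: [0.997, 0.075, 0.009, 0.009]
ft_force: [0.2, 0.1, -0.0]
grip_width: 0.0008
```

```bash
python3 - <<'E'
from h import *
c=cam('top','pics/top3.png'); o=robot.get_obs(); print(o['time'],o['position'],o['ft_force'])
im=cv2.imread('pics/top3.png')[140:280,155:355]
cv2.imwrite('pics/crop3.png',cv2.resize(im,None,fx=4,fy=4,interpolation=cv2.INTER_CUBIC))
E
```

```text
21.5 [ 0.41840374 -0.2984614   0.20899309] [ 0.19614553  0.00365797 -0.37817746]
```

View pics/crop3.png

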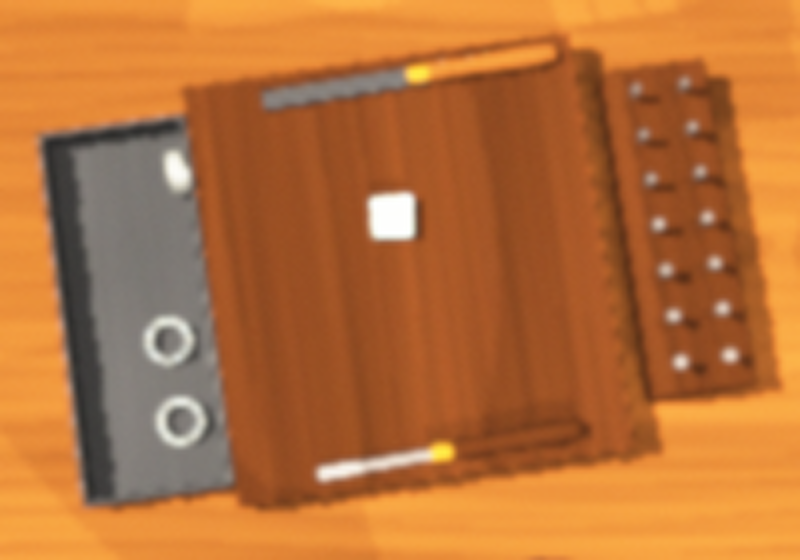

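The slug, file and burnisher haven't moved. C is at (180,421) and B at (168,341), both flat in the tray. A is in the tray too but stands on edge against the board-side wall, around (178,172). I'll check that it is stable and how it sits.

Call:
{"method": "carry_out", "body": {
  "steps": [
    [[0,0,0],0,1],
    [[0,0,0],0,1],
    [[0,0,0],0,1],
    [[0,0,0],0,1],
    [[0,0,0],0,1],
    [[0,0,0],0,1],
    [[0,0,0],0,1],
    [[0,0,0],0,1]
  ]
}}

```text
time: 22.3
position: [0.4195, -0.2928, 0.209]
tool_rot: [0.997, 0.079, 0.009, 0.008]
ft_force: [-1.2, 0.1, -0.2]
grip_width: -0.0
```

```bash
python3 - <<'E'
from h import *
O=np.array([.5467,.028]);ex=np.array([.989,.148]);ey=np.array([-.148,.989])
for z in (.005,.02,.033):
  for x,y in ((165,155),(192,190),(178,172)):
    w=px2w('top',155+x/4,140+y/4,z)[:2]; print(z,(x,y),((w-O)@ex).round(4),((w-O)@ey).round(4))
a=cv2.imread('pics/top3.png')[140:280,155:355].astype(int)
c=cam('top','pics/top4.png'); b=cv2.imread('pics/top4.png')[140:280,155:355].astype(int)
print('max change board/tray',abs(a-b).max())
s=cam('scene','pics/s5.png')
def proj(p):
    d=Rotation.from_quat(s['rotation']).inv().apply(np.array(p)-s['eye']); return np.array([s['cx']+s['fx']*d[0]/-d[2], s['cy']-s['fy']*d[1]/-d[2]])
q=O+.08*ex+.142*ey; u,v=proj([*q,.03]).astype(int);print(u,v)
cr=s['pixels'][v-37:v+38,u-50:u+50,::-1].copy(); cr=cv2.resize(cr,None,fx=5,fy=5,interpolation=cv2.INTER_CUBIC)
t=c['pixels'][160:220,180:230,::-1].copy(); t=cv2.resize(t,(300,375),interpolation=cv2.INTER_CUBIC)
cv2.imwrite('pics/both5.png',np.hstack([cr,t]))
E
```

```text
0.005 (165, 155) 0.0991 0.1535
0.005 (192, 190) 0.0726 0.1387
0.005 (178, 172) 0.0862 0.1464
0.02 (165, 155) 0.0959 0.1516
0.02 (192, 190) 0.0697 0.1369
0.02 (178, 172) 0.0832 0.1446
0.033 (165, 155) 0.0932 0.15
0.033 (192, 190) 0.0673 0.1354
0.033 (178, 172) 0.0806 0.143
max change board/tray 25
339 203
```

View pics/both5.png

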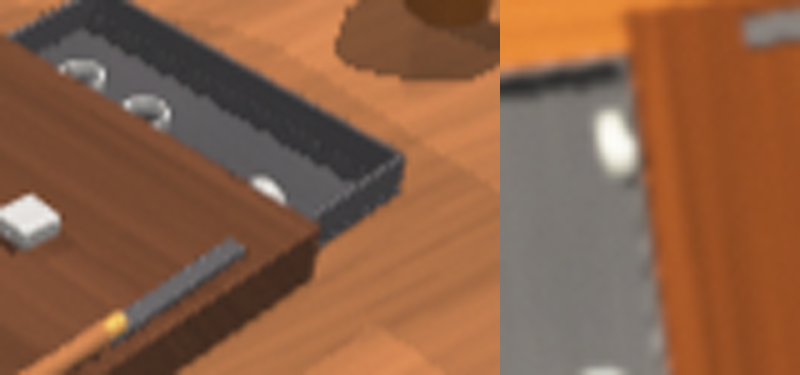

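A stands on edge against the wall, entirely inside the tray, and has settled. Nothing else on the board has moved, so I'll hand in.

```bash
python3 -c "
from h import *; print(robot.hand_in()); print(robot.get_obs()['time'])"
```

```text
the job is handed in; nothing more can be done
None
the job is handed in; nothing more can be done
```

All three ring bands are in the catch tray, each pushed along its row with the closed fingers, with no squeezing or lifting. I handed the job in at about 22.5 s of the 58 s allowed.

- **Missed first pass:** my first sweep went over band C without touching it. The fingertips sat about 22 mm higher than `robot.tip_extent` implies. I found the real height by touching the board lightly (about 15 N), then repeated the sweep.
- **Last checks, bands:** bands B and C lie flat in the tray. Band A stands on edge against the tray's board-side wall. It is wholly inside by my measurement. I left it there rather than reach into the tray.
- **Stillness:** pictures about 0.8 s apart showed a small brightness change (at most 25 of 255) over the board and tray. I took that for noise or shadow and saw no movement.
- **Last checks, the rest:** the slug, file, burnisher and bur block looked unmoved from above. The arm stood clear at hand-in. I did not re-check the jar, mug and hammer in the final pictures, but no push went near them.

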